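# Clamp the bead jar and unscrew its cap

### The arm

A 7-joint arm with a two-finger parallel gripper is mounted at the origin on the work surface. World frame = base frame: x ahead of the robot, y to its left, z up, the work surface at z = 0. Lengths are in m, angles in rad, forces in N, time in s.
With the tool pointing down it reaches from about 0.4 to 0.85 m from the base axis. Payload 10.4 kg.
Tool frame: the origin (TCP) lies midway between the tips of the shut fingers; the grasp point (between the pads) lies 19 mm behind it; x points along the fingers, y is the direction in which the jaws open and shut, and the axes are right-handed (so a half turn about x gives the same grasp; the last joint's range is limited). The gripper opens to 87 mm and grips with 3 to 60 N. Pads are 19 mm wide; open, the fingers measure 117 mm over their backs; the gripper's body (75 mm by 190 mm) begins 51 mm behind the grasp point.
Start: joints at [1.176, 0.332, -0.065, 1.46, 0.022, 1.35, -0.088], TCP at [0.227, -0.582, 0.223] pointing down, gripper open.
Joint ranges: [-2.6, 2.6], [-0.5, 2.12], [-1.47, 1.34], [0.16, 2.42], [-1.27, 4.41], [0.06, 2.06], [-2.6, 2.6]. Speed limits (rad/s): [2.22, 2.22, 2.79, 2.79, 3.14, 3.14, 3.14].

### API

Orientations are given as a unit quaternion [x, y, z, w].
In Python, from bench import r gives the robot as it stands.
- The arm moves only by the shell command python3 -m jog 'ROWS' [OPENING] [FORCE]. ROWS is JSON, a list of rows, each an object with "slide": the shift along the tool's x, y, z in cm, a list of three; "roll": the turn about the tool's x in degrees. A call has 1 to 5 rows; each row is the pose to reach, as a shift and turn from the pose measured when the call began, along the tool's axes at that moment; what a row does not reach only later rows make up. A row lasts 1/12 s, in which the tool goes at most 41.7 mm and 7.16 degrees, less where a joint would pass 70% of its speed; a pose out of reach is approached as far as the arm can. A call with a gripper value outside its range is refused whole. OPENING is the closure, from 0 (fully open) to 1 (shut), set as the call begins (- or left out, the last holds). The fingers move at their own pace and stop on an object; FORCE is the grip in N (left out, the last holds). Time passes only in rows, so rows that repeat a pose let the fingers close. It gives the time, the measured TCP pose, the force and the opening at its end, in the units of the state.
- r.read_state(): the state, without advancing time (a new reading comes with each control period).
- r.camera(name): name is "scene" or "top"; returns the picture (480x640x3 uint8, red, green, blue); there is no depth.
- r.camera_info(name): a dict with "intrinsics" (3x3 intrinsics, pixels), "k1" (the pictures are not rectified: a ray, as slopes to the right and down, at radius r is drawn at 1 + k1 r^2 times it, then the intrinsics apply), "R" (3x3) and "t" (3): a world point X has camera coordinates R X + t. Camera axes: x right, y down, z forward; pixel columns grow to the right and rows downward; lengths in m; the calibration is good to about 2 mm. A picture is of the moment at which its call begins. camera_info takes no time and is no camera call.
- r.close_job(): hands the job in, once; it reports no verdict.
The state is a dict: "time": time; "joint_positions": joint angles; "joint_vel": joint speeds; "joint_torque": joint torques, N m; "ee_pos": TCP position; "eef_rot": TCP orientation; "ft_force": force on the tool from outside, world axes, zero at the start; "torque": the same for the moment, N m; "width": finger opening in m.
Only numpy, scipy, OpenCV 4.12 (cv2) and the standard library are available. Lean on these libraries where they do the work, as an engineer would, in place of code of your own. Each camera call takes 0.05 s, during which the arm holds its last target.

### The job

Push the stand's slide knob home so that its jaws brace the glass jar, then unscrew the jar's tight cap anticlockwise until its thread lets go. Lift the cap straight up and finish while still holding it level, a couple of centimetres above the jar's mouth, with the jar left standing clamped in the stand and the mug, bin and pencil sharpener left alone.

Things in the scene. Friction and masses are not known exactly. Their poses are not given: they have to be found in the camera images.
- stand: Fixed plywood jar stand. Origin on the cart top, under the clamped jar's place; y runs along the clamp. Board 110 x 190 mm (y -130 to +60), 14 mm thick. Fixed jaw 90 mm wide, 60 high, face at y = +32. Guide block (60 wide, 66 high, y -99 to -79) carries the 12 mm rod of the sliding jaw (50 wide, 20 to 60 mm high) that pushes the jar along +y against the fixed jaw.
- fixed_jaw: The stand's fixed jaw, a rubber-faced plywood upright at its +y end, 16 mm thick; part of the stand, same origin and axes as the stand.
- clamp (a joint): Slide of the moving jaw and knob, m: 0 = fully out (the start), grows as the knob is pushed along the stand's +y. Detent by an over-centre spring: about 12 N against the push at first, easing off to nothing at 14 mm; then it snaps on by itself and presses the jar with about 10 N. Home on the clamped jar it reads about 0.0295 (end of travel 0.032).
- knob_center (a point): Centre of the dark wooden slide knob, a disc of 34 mm diameter, 18 mm thick along the stand's y, on the rod's outer (-y) end, 48 mm above the cart top. When home it keeps 31 mm of free rod between it and the guide block. Its axes are those of the stand. The rod leaves the middle of its inner face, so it is pinched across the slide or pushed on its outer face.
- jar: Loose square glass jar of wooden beads on the stand's board (14 mm above the cart top) between the jaws; 64 x 64 mm, shoulder 66 mm above its underside, then a 35 mm neck, mouth 93 mm above the underside; about 0.4 kg. Origin at the centre of the underside, z up. Loose at the start: up to 22 mm short of the fixed jaw and a little askew.
- cap_center (a point): Centre (half-way up) of the twelve-sided steel cap: 54 mm across, 24 mm tall, 50 g, z up. Screwed on, it is 87 mm above the jar's underside, rim 9 mm above the shoulder, x along the jar's x. Three-lug thread, springy seal: turns stiffly (0.3 N m) anticlockwise from above, lets go after about 45 degrees (seal lifts it up to 2 mm), meets a stop at about 85; between these it lifts off.
- cap: The same cap, origin at the centre of its lower rim, 12 mm below its centre.
- mug: Navy ceramic mug, bystander, 82 mm wide, 95 mm tall; origin at the centre of its underside.
- bin: Small wicker-look plastic bin, bystander, 174 x 134 x 75 mm; origin at the centre of its underside.
- sharpener: Aluminium hand-crank pencil sharpener, bystander, about 80 x 60 x 103 mm; origin at the centre of its underside.
Things that resemble listed ones, but are neither listed nor needed, are in the scene too. There is more than one size of the cap; the job needs the smaller. Leave any red look-alike of the jar alone.

How it is judged:
By the outcome, as a careful person would: the job done as asked, in the order asked, and still so for the second after the job is handed in, while the arm keeps its last pose, push and grip.
It also fails if it takes over 45 s, if anything falls off the work surface, if the arm or the gripper's body presses on something with over 40 N, if the wrist force passes 120 N, or if a joint passes its speed limit or range.

## Working session

There is one attempt and no reset: what is moved stays moved. The work goes in short steps, Python scripts to look and compute and a shell command to move; the robot and the scene stay as the last step left them, time stands still between calls to the robot, and variables do not carry over. Pictures are saved under pics/ and viewed, and the job is handed in when it is done.

```bash
ls; mkdir -p pics; python3 - <<'E'
from bench import r
import cv2, numpy as np
print(r.read_state())
for n in ("scene","top"):
    im=r.camera(n); cv2.imwrite(f"pics/{n}0.png",im[:,:,::-1])
    print(n,r.camera_info(n))
E
```

```text
pics
{'time': 0.0, 'joint_positions': array([ 1.17637848,  0.33288373, -0.06472929,  1.46094223,  0.02161823,
        1.34991691, -0.08849981]), 'joint_vel': array([ 5.14435934e-04,  2.78184899e-04, -2.01327471e-03, -2.33586023e-05,
        4.22678924e-04,  3.29209337e-04,  6.95926270e-04]), 'joint_torque': array([-4.54349138e-04, -6.23246956e+01,  2.38558918e-02, -3.89909756e+01,
       -6.13306649e-02,  3.93581972e-02,  2.84239781e-05]), 'ee_pos': array([ 0.22692935, -0.58192277,  0.22174619]), 'eef_rot': array([-0.69479735, -0.1312193 ,  0.69504012, -0.13022043]), 'ft_force': array([-0.09401143,  0.32798899, -0.61816792]), 'torque': array([ 0.00233889, -0.01600877,  0.03854728]), 'width': 0.0870169925358159}
scene {'intrinsics': array([[550.55361358,   0.        , 330.14606566],
       [  0.        , 550.55361358, 237.50938296],
       [  0.        ,   0.        ,   1.        ]]), 'k1': -0.00400298363901363, 'R': array([[ 0.81824164,  0.57484226,  0.00608254],
       [ 0.48177442, -0.6799176 , -0.55281595],
       [-0.31364634,  0.45526744, -0.83328119]]), 't': array([-0.4329597 , -0.18943911,  1.53629702])}
top {'intrinsics': array([[469.99947549,   0.        , 313.09860818],
       [  0.        , 469.99947549, 242.31780841],
       [  0.        ,   0.        ,   1.        ]]), 'k1': -0.12641661678254523, 'R': array([[ 2.74419211e-02, -9.99621655e-01,  1.86775659e-03],
       [-9.98489401e-01, -2.74997166e-02, -4.75676568e-02],
       [ 4.76010226e-02, -5.59587271e-04, -9.98866272e-01]]), 't': array([-0.01921828,  0.50432184,  1.26122012])}
```

View pics/scene0.png

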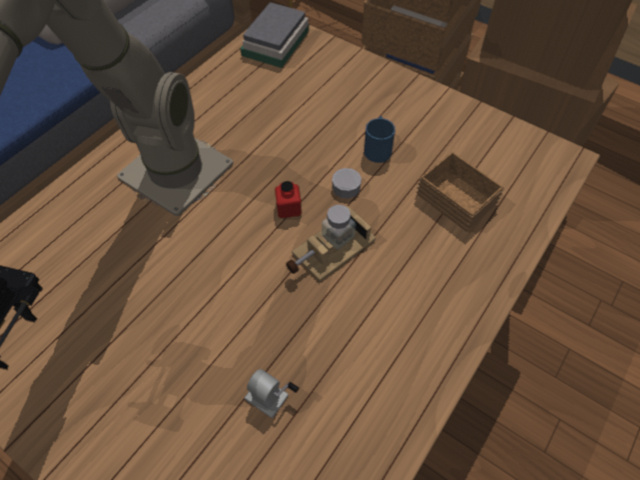

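View pics/top0.png

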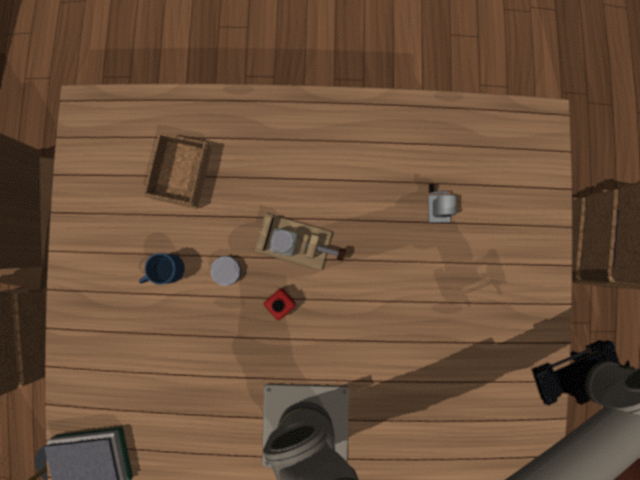

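Scene view: stand at (335,245), with the jar and a cap at (338,215), and the knob at (292,266). Red jar look-alike at (288,199), loose cap at (346,184), mug (379,140), bin (459,192), sharpener (266,392). Top view: stand (295,242), cap on jar (284,241), knob (340,254), loose cap (226,270), red jar (279,304).

Cap candidates: the one on the clear jar, scene (338,215), and the loose one on the table, scene (346,184). The one on the jar fits because it is screwed on and looks smaller. I'll confirm in crops.

```bash
python3 - <<'E'
import cv2, numpy as np
a=cv2.imread("pics/scene0.png")[165:285,270:400]; b=cv2.imread("pics/top0.png")[205:325,210:360]
a=cv2.resize(a,None,fx=5,fy=5,interpolation=cv2.INTER_CUBIC); b=cv2.resize(b,None,fx=5,fy=5,interpolation=cv2.INTER_CUBIC)
cv2.imwrite("pics/c_scene0.png",a);cv2.imwrite("pics/c_top0.png",b)
E
cat > h.py <<'E'
import numpy as np, cv2
from bench import r
def ray(n,u,v):
    c=r.camera_info(n);K=c["intrinsics"];k=c["k1"]
    p=cv2.undistortPoints(np.array([[[u,v]]],float),K,np.array([k,0,0,0,0.]))[0,0]
    R=c["R"];t=c["t"]
    d=R.T@np.array([p[0],p[1],1]);o=-R.T@t
    return o,d/np.linalg.norm(d)
def plane(n,u,v,z):
    o,d=ray(n,u,v);return o+d*(z-o[2])/d[2]
def tri(p1,p2):
    o1,d1=ray("scene",*p1);o2,d2=ray("top",*p2)
    s=np.linalg.lstsq(np.c_[d1,-d2],o2-o1,rcond=None)[0]
    a=o1+d1*s[0];b=o2+d2*s[1];return (a+b)/2,np.linalg.norm(a-b)
def proj(n,X):
    c=r.camera_info(n);x=c["R"]@np.asarray(X)+c["t"]
    return cv2.projectPoints(np.asarray(X,float).reshape(1,3),cv2.Rodrigues(c["R"])[0],c["t"],c["intrinsics"],np.array([c["k1"],0,0,0,0.]))[0].ravel()
E
```

```text
(no output)
```

View pics/c_scene0.png

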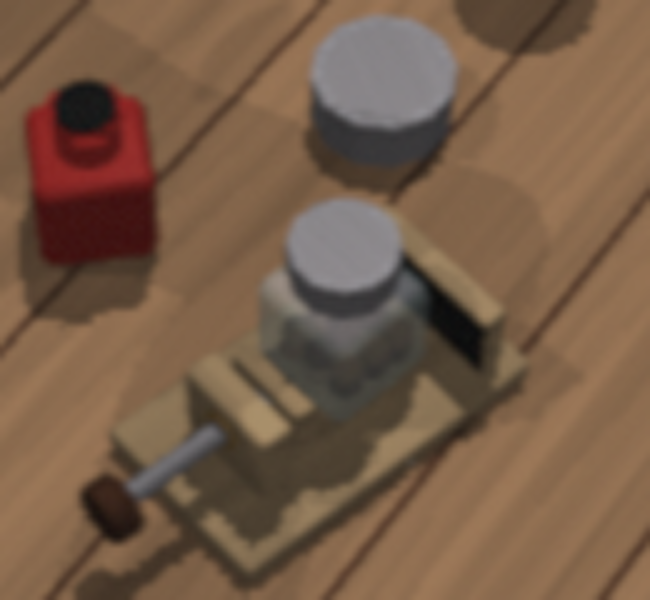

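View pics/c_top0.png

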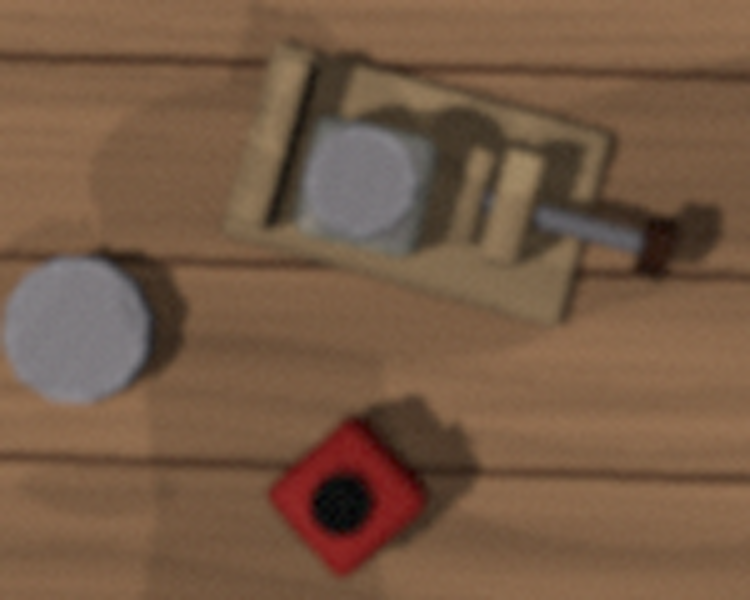

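The crops confirm it. The cap on the clear jar (top crop (360,181)) is 11.5 px radius against 14.5 px for the loose one, so it is the smaller. Now to triangulate.

```bash
python3 - <<'E'
from h import *
S=lambda u,v:(270+(u+.5)/5-.5,165+(v+.5)/5-.5)
T=lambda u,v:(210+(u+.5)/5-.5,205+(v+.5)/5-.5)
P={}
for n,a,b in [("knob",(113,507),(657,246)),("captop",(345,246),(360,181)),("c-y-x",(115,437),(562,322)),("c-y+x",(246,572),(611,133)),("c+y+x",(522,365),(352,66)),
  ("jawtop+x end +y back",(500,318),(0,0))]:
    if b==(0,0): continue
    P[n],e=tri(S(*a),T(*b)); print(n,P[n].round(4),"gap",round(e*1e3,1))
for n,b,z in [("board -y-x",(562,322),.014),("board -y+x",(611,133),.014),("jaw top back +x",(278,43),.06),("jaw top back -x",(232,228),.06),("jaw face +x",(315,65),.06),("jaw face -x",(270,222),.06),("guide +x outer",(543,155),.066),("guide -x outer",(517,262),.066),("knob",(657,246),.048),("captop",(360,181),.113),("loosecap",(78,329),.024)]:
    print(n,plane("top",*T(*b),z).round(4))
E
```

```text
knob [ 0.4746 -0.0798  0.0462] gap 0.5
captop [0.5016 0.0737 0.107 ] gap 0.4
c-y-x [ 0.4341 -0.0307  0.0075] gap 2.5
c-y+x [ 0.5357 -0.0558  0.0111] gap 1.7
c+y+x [0.5778 0.0931 0.0435] gap 29.7
board -y-x [ 0.4332 -0.0313  0.014 ]
board -y+x [ 0.5361 -0.0552  0.014 ]
jaw top back +x [0.5752 0.1222 0.06  ]
jaw top back -x [0.4777 0.143  0.06  ]
jaw face +x [0.5642 0.1024 0.06  ]
jaw face -x [0.4814 0.1233 0.06  ]
guide +x outer [ 0.5199 -0.0181  0.066 ]
guide -x outer [ 0.464  -0.0061  0.066 ]
knob [ 0.4747 -0.0795  0.048 ]
captop [0.5015 0.0734 0.113 ]
loosecap [0.422  0.2288 0.024 ]
```

```bash
cat >> h.py <<'E'
from scipy.spatial.transform import Rotation as Ro
SO=np.array([.5139,.0833,0]); A=np.deg2rad(-13.0)
sx=np.array([np.cos(A),np.sin(A),0]); sy=np.array([-np.sin(A),np.cos(A),0])
def stand(x,y,z): return SO+x*sx+y*sy+np.array([0,0,z])
def st():
    s=r.read_state();R=Ro.from_quat(s["eef_rot"]).as_matrix();return s,R
def rel(target,wanty=None):
    s,R=st(); print("pos",s["ee_pos"].round(4),"d tool cm",(R.T@(np.asarray(target)-s["ee_pos"])*100).round(2),"joints",s["joint_positions"].round(2),"w",round(s["width"],4),"F",s["ft_force"].round(1),"t",round(s["time"],2))
    if wanty is not None:
        y=R.T@wanty; print("roll deg to align y:",np.rad2deg(np.arctan2(y[2],y[1])).round(2))
    return R
E
python3 - <<'E'
from h import *
R=rel(stand(0,-.21,.22),sx); print(R.round(3)); print(stand(0,-.21,.22),stand(0,-.168,.048))
print(plane("top",443,205,.08))
E
```

```text
pos [ 0.2269 -0.582   0.2218] d tool cm [  0.22 -34.21 -39.07] joints [ 1.18  0.33 -0.06  1.46  0.02  1.35 -0.09] w 0.0868 F [0.3 0.2 0.2] t 0.1
roll deg to align y: -55.7
[[-0.001  0.363 -0.932]
 [ 0.001 -0.932 -0.363]
 [-1.    -0.001  0.   ]]
[ 0.46666028 -0.12131771  0.22      ] [ 0.47610822 -0.08039417  0.048     ]
[ 0.60794946 -0.34067538  0.08      ]
```

```bash
python3 -m jog '[{"slide":[0,-2.6,-3],"roll":-6},{"slide":[0,-5.2,-6],"roll":-12},{"slide":[0,-7.8,-9],"roll":-18},{"slide":[0,-10.4,-12],"roll":-24},{"slide":[0,-13,-15],"roll":-30}]' 1 20; python3 - <<'E'
from h import *
rel(stand(0,-.21,.22),sx)
E
```

```text
time: 0.52
ee_pos: [0.3198, -0.4044, 0.2217]
eef_rot: [-0.637, -0.308, 0.637, -0.307]
ft_force: [1.3, -0.1, -0.1]
width: 0.0618
pos [ 0.3198 -0.4044  0.2217] d tool cm [  0.19  -6.08 -31.31] joints [ 1.04  0.11 -0.24  1.74  0.03  1.3   0.12] w 0.0618 F [ 1.3 -0.1 -0.1] t 0.52
roll deg to align y: -25.41
```

```bash
python3 -m jog '[{"slide":[0,-0.8,-4],"roll":-6},{"slide":[0,-1.6,-8],"roll":-12},{"slide":[0,-2.4,-12],"roll":-18},{"slide":[0,-3.2,-16],"roll":-24},{"slide":[0,-4,-20],"roll":-25.4}]'; python3 - <<'E'
from h import *
rel(stand(0,-.21,.22),sx)
E
```

```text
time: 0.93
ee_pos: [0.4129, -0.2209, 0.2217]
eef_rot: [-0.552, -0.442, 0.552, -0.441]
ft_force: [1.1, -0.1, 0.5]
width: 0.0284
pos [ 0.4129 -0.2209  0.2217] d tool cm [  0.17   3.06 -10.9 ] joints [ 0.85  0.01 -0.45  1.84  0.    1.3   0.17] w 0.0284 F [ 1.1 -0.1  0.5] t 0.93
roll deg to align y: 0.35
```

```bash
python3 -m jog '[{"slide":[0,1,-3.6],"roll":0},{"slide":[0,2,-7.2],"roll":0},{"slide":[0,3,-10.9],"roll":0},{"slide":[0,3,-10.9],"roll":0},{"slide":[0,3,-10.9],"roll":0}]'; python3 - <<'E'
from h import *
rel(stand(0,-.21,.04),sx)
E
```

```text
time: 1.35
ee_pos: [0.4667, -0.1189, 0.2216]
eef_rot: [-0.551, -0.444, 0.551, -0.442]
ft_force: [0.0, -0.8, 0.3]
width: 0.0018
pos [ 0.4667 -0.1189  0.2216] d tool cm [18.16  0.09  0.26] joints [ 0.71  0.05 -0.57  1.8   0.03  1.3  -0.08] w 0.0018 F [ 0.  -0.8  0.3] t 1.35
roll deg to align y: 0.62
```

```bash
python3 -m jog '[{"slide":[4,0,0.1],"roll":0.5},{"slide":[8,0,0.2],"roll":0.5},{"slide":[12,0,0.3],"roll":0.5},{"slide":[16,0,0.3],"roll":0.5},{"slide":[18.6,0.1,0.3],"roll":0.5}]'; python3 -m jog '[{"slide":[0,0,0],"roll":0},{"slide":[0,0,0],"roll":0}]';python3 - <<'E'
from h import *
rel(stand(0,-.21,.035),sx)
for n in ("scene","top"):
    im=r.camera(n)[:,:,::-1]
    c=im[165:315,240:400] if n=="scene" else im[190:310,230:380]
    cv2.imwrite(f"pics/{n}1.png",cv2.resize(c,None,fx=4,fy=4,interpolation=cv2.INTER_CUBIC))
E
```

```text
time: 1.77
ee_pos: [0.4639, -0.1228, 0.0319]
eef_rot: [-0.552, -0.442, 0.554, -0.438]
ft_force: [0.1, -0.2, -0.2]
width: 0.0002
time: 1.93
ee_pos: [0.462, -0.1236, 0.0307]
eef_rot: [-0.552, -0.443, 0.556, -0.437]
ft_force: [-0.7, 0.1, -0.4]
width: 0.0006
pos [ 0.462  -0.1236  0.0307] d tool cm [-0.43  0.39 -0.32] joints [ 0.67  0.28 -0.55  2.01  0.18  0.91 -0.21] w 0.0006 F [-0.7  0.1 -0.4] t 1.93
roll deg to align y: -0.08
```

View pics/scene1.png

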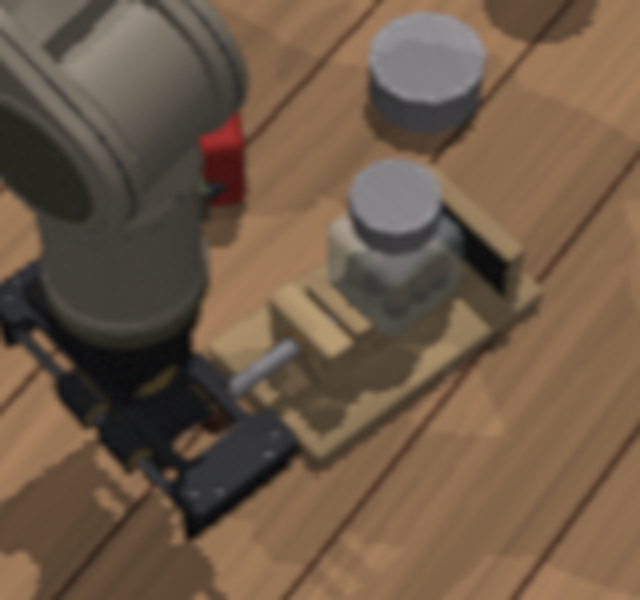

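View pics/top1.png

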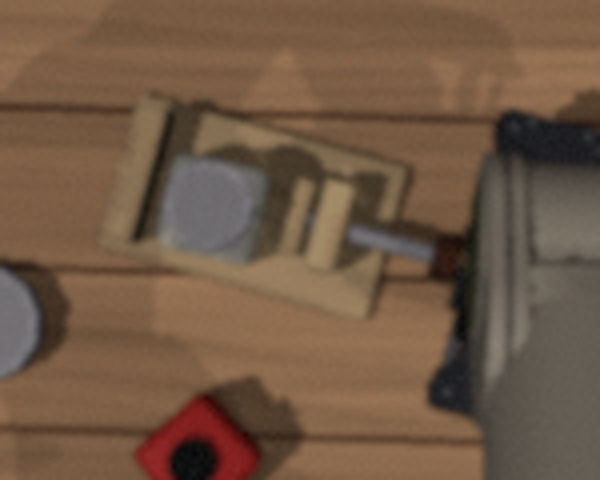

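Scene view: closed fingers are down behind the dark knob (crop (215,415)), the rod ends at (235,385), and the jar is still loose. Top view: knob at crop (445,258), with the gripper just outside it. I'll correct 4 mm sideways and push along tool -z in small steps.

```bash
python3 -m jog '[{"slide":[-0.2,0.4,-0.5],"roll":0},{"slide":[-0.2,0.4,-1.0],"roll":0},{"slide":[-0.2,0.4,-1.5],"roll":0},{"slide":[-0.2,0.4,-2.0],"roll":0},{"slide":[-0.2,0.4,-2.4],"roll":0}]'; python3 -m jog '[{"slide":[0,0,-0.3],"roll":0},{"slide":[0,0,-0.6],"roll":0},{"slide":[0,0,-0.6],"roll":0}]';python3 - <<'E'
from h import *
rel(stand(0,-.187,.035),sx)
E
```

```text
time: 2.45
ee_pos: [0.4744, -0.1015, 0.036]
eef_rot: [-0.553, -0.441, 0.555, -0.439]
ft_force: [-3.9, -12.5, 5.6]
width: 0.0004
time: 2.7
ee_pos: [0.4752, -0.098, 0.0362]
eef_rot: [-0.552, -0.439, 0.556, -0.44]
ft_force: [-2.1, -9.2, 1.0]
width: 0.0003
pos [ 0.4752 -0.098   0.0362] d tool cm [ 0.12 -0.31  0.16] joints [ 0.62  0.28 -0.57  1.99  0.19  0.92 -0.28] w 0.0003 F [-2.1 -9.2  1. ] t 2.7
roll deg to align y: -0.14
```

```bash
python3 -m jog '[{"slide":[0,0,-0.4],"roll":0},{"slide":[0,0,-0.8],"roll":0},{"slide":[0,0,-1.2],"roll":0},{"slide":[0,0,-1.6],"roll":0},{"slide":[0,0,-1.6],"roll":0}]';python3 - <<'E'
from h import *
rel(stand(0,-.187,.035),sx)
E
```

```text
time: 3.12
ee_pos: [0.4791, -0.0812, 0.0362]
eef_rot: [-0.552, -0.44, 0.555, -0.44]
ft_force: [0.1, 1.3, 0.6]
width: 0.0002
pos [ 0.4791 -0.0812  0.0362] d tool cm [ 0.13 -0.3   1.89] joints [ 0.59  0.29 -0.58  1.99  0.2   0.92 -0.31] w 0.0002 F [0.1 1.3 0.6] t 3.12
roll deg to align y: -0.06
```

```bash
python3 - <<'E'
from h import *
for n in ("scene","top"):
    im=r.camera(n)[:,:,::-1]
    cv2.imwrite(f"pics/{n}2full.png",im)
    c=im[165:315,240:400] if n=="scene" else im[190:310,230:380]
    cv2.imwrite(f"pics/{n}2.png",cv2.resize(c,None,fx=4,fy=4,interpolation=cv2.INTER_CUBIC))
E
```

```text
(no output)
```

View pics/scene2.png

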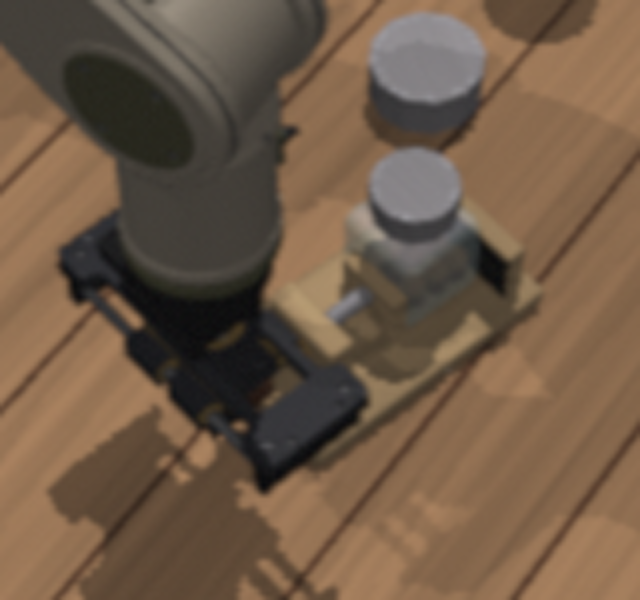

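View pics/top2.png

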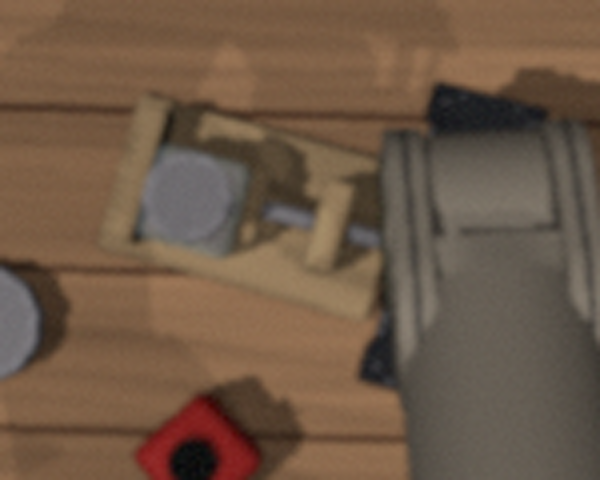

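The jaw has snapped over: the jar sits against the fixed jaw, with the cap at top crop (186,197), and the push force has gone. I'll back away, rise, and open the gripper.

```bash
python3 -m jog '[{"slide":[0,0,1.5],"roll":0},{"slide":[0,0,3],"roll":0},{"slide":[-3,0,3],"roll":0},{"slide":[-7,0,3],"roll":0},{"slide":[-11,0,3],"roll":0}]'; python3 -m jog '[{"slide":[-3,0,4],"roll":0},{"slide":[-6,0,8],"roll":0},{"slide":[-9,0,12],"roll":0},{"slide":[-9,0,16],"roll":0},{"slide":[-9,0,16],"roll":0}]' 0;python3 - <<'E'
from h import *
rel(stand(0,-.3,.24),sx)
for n in ("scene","top"):
    im=r.camera(n)[:,:,::-1]
    cv2.imwrite(f"pics/{n}3full.png",im)
    c=im[165:285,270:400] if n=="scene" else im[190:310,230:380]
    cv2.imwrite(f"pics/{n}3.png",cv2.resize(c,None,fx=5,fy=5,interpolation=cv2.INTER_CUBIC))
E
```

```text
time: 3.63
ee_pos: [0.4715, -0.1102, 0.1469]
eef_rot: [-0.551, -0.441, 0.556, -0.439]
ft_force: [2.3, -0.2, -0.0]
width: 0.0002
time: 4.05
ee_pos: [0.4347, -0.2709, 0.2397]
eef_rot: [-0.552, -0.438, 0.557, -0.439]
ft_force: [0.7, 0.3, -0.4]
width: 0.0252
pos [ 0.4347 -0.2709  0.2397] d tool cm [-0.06 -0.29 -6.29] joints [ 0.88  0.1  -0.44  1.71  0.05  1.34  0.2 ] w 0.0252 F [ 0.7  0.3 -0.4] t 4.05
roll deg to align y: -0.3
```

View pics/scene3.png

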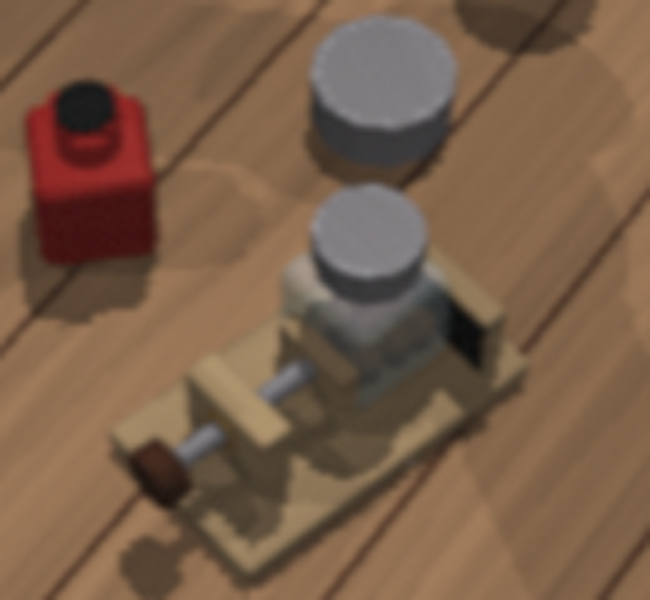

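View pics/top3.png

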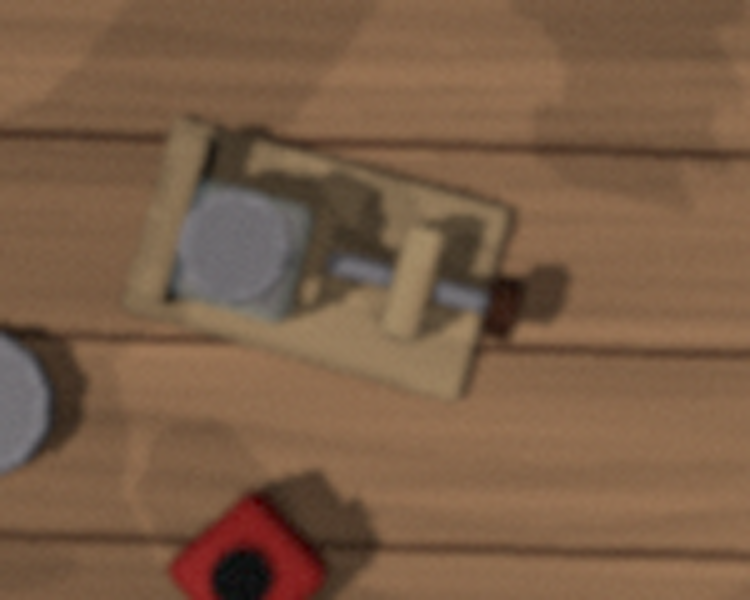

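The knob is in (scene crop (160,472), top crop (505,306)), and the jaws are on both sides of the jar. Measuring the slide travel and the cap.

```bash
python3 - <<'E'
from h import *
T=lambda u,v:(230+(u+.5)/5-.5,190+(v+.5)/5-.5)
S=lambda u,v:(270+(u+.5)/5-.5,165+(v+.5)/5-.5)
def loc(p): d=p-SO; return (np.array([d@sx,d@sy,p[2]])*1000).round(1)
p,e=tri(S(160,472),T(505,306)); print("knob",loc(p),e,loc(plane("top",*T(505,306),.048)))
# cap top by mask
im=cv2.imread("pics/top3full.png"); hsv=cv2.cvtColor(im,cv2.COLOR_BGR2HSV)
for sm in (40,50,60,70):
    m=((hsv[...,0]>100)&(hsv[...,0]<150)&(hsv[...,1]<sm)&(hsv[...,2]>90)).astype(np.uint8)
    n,l,s,c=cv2.connectedComponentsWithStats(m)
    for i in range(1,n):
        if s[i,4]>150 and 200<c[i][0]<360 and 180<c[i][1]<320: print(sm,s[i],c[i].round(2), plane("top",*c[i],.113).round(4), loc(plane("top",*c[i],.113)))
ims=cv2.imread("pics/scene3full.png")
p,e=tri(S(369,231),T(234,244)); print("captop",p.round(4),loc(p),e, loc(plane("top",*T(234,244),.113)),loc(plane("scene",*S(369,231),.113)))
b=cv2.resize(im[215:260,255:300],None,fx=13,fy=13,interpolation=cv2.INTER_CUBIC);cv2.imwrite("pics/capzoom.png",b)
print(hsv[239,276],hsv[250,284])
E
```

```text
knob [  -0.9 -139.1   47.9] 0.0002770728515510573 [  -0.8 -139.    48. ]
captop [0.507  0.0866 0.1091] [ -7.5   1.7 109.1] 0.0008349423331366353 [ -7.3   1.6 113. ] [ -5.7  -0.7 113. ]
[160   7 111] [ 15  19 108]
```

View pics/capzoom.png

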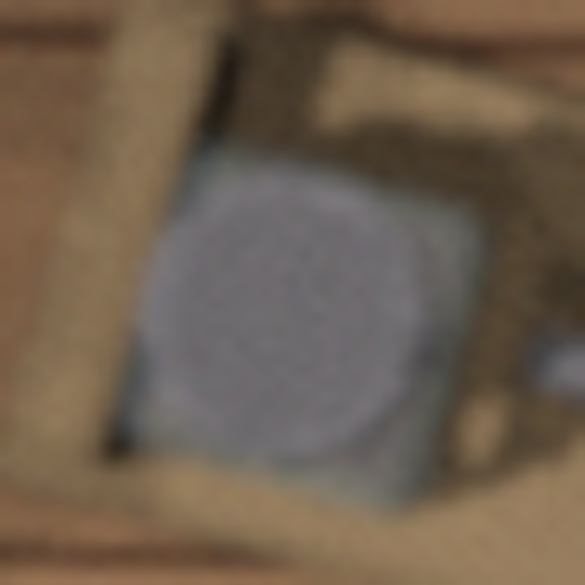

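Knob is at stand y = -139.1 mm and z = 47.9, which matches the home value of -139, so the slide is home. The cap zoom shows the jar square to the stand, with the cap centre at (283,312), i.e. pixel (276.3,238.5). Next I'll check the facet orientation.

```bash
python3 - <<'E'
from h import *
a=cv2.imread("pics/scene3full.png")[197:230,326:360]
a=cv2.resize(a,None,fx=16,fy=16,interpolation=cv2.INTER_CUBIC).astype(float)
a=np.clip((a-60)*2.2,0,255);cv2.imwrite("pics/capz2.png",a)
# predicted lower/upper outlines: project 12-gon vertices for both phase options, only as marks
c=stand(-.0068,.0005,0)
for ph in (0,15):
    print(ph,[tuple((((proj("scene",c+.028*(np.cos(np.deg2rad(k))*sx+np.sin(np.deg2rad(k))*sy)+np.array([0,0,.113]))-[326,197])+.5)*16).astype(int)) for k in range(ph,360,30)])
rel(stand(-.0068,.0005,.2),sx)
E
```

```text
0 [(np.int64(414), np.int64(333)), (np.int64(465), np.int64(267)), (np.int64(468), np.int64(189)), (np.int64(423), np.int64(120)), (np.int64(342), np.int64(78)), (np.int64(246), np.int64(74)), (np.int64(161), np.int64(108)), (np.int64(109), np.int64(172)), (np.int64(104), np.int64(250)), (np.int64(148), np.int64(320)), (np.int64(230), np.int64(364)), (np.int64(328), np.int64(368))]
15 [(np.int64(445), np.int64(303)), (np.int64(473), np.int64(228)), (np.int64(451), np.int64(152)), (np.int64(385), np.int64(95)), (np.int64(294), np.int64(71)), (np.int64(201), np.int64(86)), (np.int64(130), np.int64(137)), (np.int64(100), np.int64(211)), (np.int64(121), np.int64(287)), (np.int64(186), np.int64(346)), (np.int64(279), np.int64(371)), (np.int64(374), np.int64(355))]
pos [ 0.4346 -0.2702  0.2383] d tool cm [  3.66  -1.16 -36.28] joints [ 0.88  0.1  -0.44  1.71  0.05  1.34  0.19] w 0.0338 F [ 0.4  1.1 -0.1] t 4.15
roll deg to align y: -0.42[ WARN:0@0.677] global loadsave.cpp:1063 imwrite_ Unsupported depth image for selected encoder is fallbacked to CV_8U.
```

View pics/capz2.png

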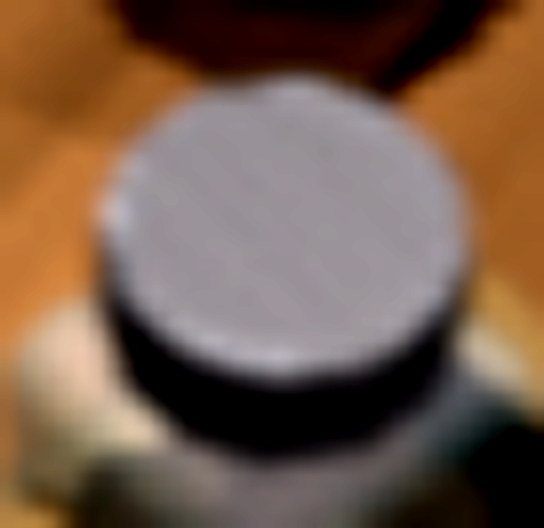

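The cap outline shows corners near (295,72), (100,212) and (280,375). That matches flats facing the stand's axes, so gripping at -30° lands on flats. The centre prediction also agrees. Moving above the cap.

```bash
python3 -m jog '[{"slide":[0,-0.2,-4],"roll":6},{"slide":[0,-0.4,-8],"roll":12},{"slide":[0.5,-0.6,-12],"roll":18},{"slide":[1,-0.8,-16],"roll":24},{"slide":[1.5,-1,-20],"roll":29.6}]' 0; python3 - <<'E'
from h import *
ang=np.deg2rad(-30); rel(stand(-.0068,.0005,.2),np.cos(ang)*sx+np.sin(ang)*sy)
E
```

```text
time: 4.57
ee_pos: [0.4709, -0.0715, 0.2222]
eef_rot: [-0.646, -0.281, 0.651, -0.282]
ft_force: [1.5, -0.2, -0.3]
width: 0.0672
pos [ 0.4709 -0.0715  0.2222] d tool cm [  2.14  -8.04 -13.96] joints [ 0.65  0.04 -0.61  1.81  0.03  1.3  -0.72] w 0.0672 F [ 1.5 -0.2 -0.3] t 4.57
roll deg to align y: -0.1
```

```bash
python3 -m jog '[{"slide":[0,-2,-3.5],"roll":0},{"slide":[0,-4,-7],"roll":0},{"slide":[0,-6,-10.5],"roll":0},{"slide":[0,-8,-13.9],"roll":0},{"slide":[0,-8,-13.9],"roll":0}]' 0;  python3 -m jog '[{"slide":[0,0,0],"roll":0},{"slide":[0,0,0],"roll":0}]' 0; python3 - <<'E'
from h import *
ang=np.deg2rad(-30); R=rel(stand(-.0068,.0005,.086),np.cos(ang)*sx+np.sin(ang)*sy);print(R.round(3))
for n in ("scene","top"):
    im=r.camera(n)[:,:,::-1]
    c=im[145:285,250:400] if n=="scene" else im[190:310,230:380]
    cv2.imwrite(f"pics/{n}4.png",cv2.resize(c,None,fx=4,fy=4,interpolation=cv2.INTER_CUBIC))
E
```

```text
time: 4.98
ee_pos: [0.5066, 0.0946, 0.2215]
eef_rot: [-0.645, -0.286, 0.649, -0.284]
ft_force: [-0.8, -0.5, 0.9]
width: 0.0865
time: 5.15
ee_pos: [0.5058, 0.097, 0.2211]
eef_rot: [-0.645, -0.288, 0.648, -0.285]
ft_force: [0.4, -0.4, 0.0]
width: 0.087
pos [0.5058 0.097  0.2211] d tool cm [13.51  0.98  0.72] joints [ 0.42  0.16 -0.76  1.71  0.11  1.32 -1.1 ] w 0.087 F [ 0.4 -0.4  0. ] t 5.15
roll deg to align y: 0.77
[[-0.006  0.74  -0.672]
 [ 0.002 -0.672 -0.74 ]
 [-1.    -0.006  0.003]]
```

View pics/scene4.png

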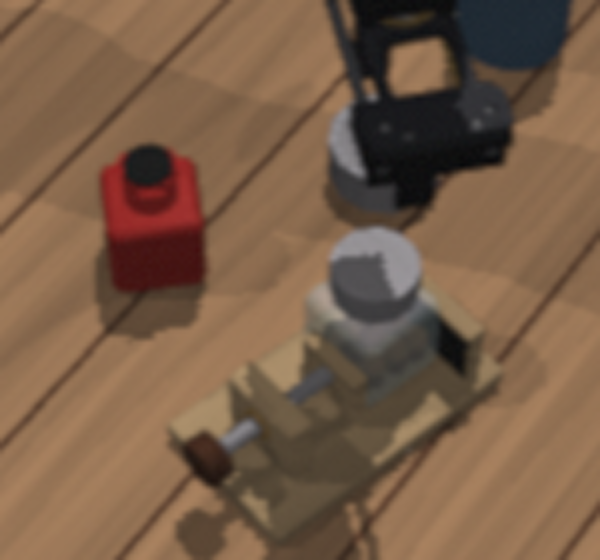

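Scene view: gripper above the jar, loose-cap edge at (340,150) well below it, and cap top at (376,265) still seated. I'll re-centre and descend to just above the cap.

```bash
python3 -m jog '[{"slide":[2,1,0.7],"roll":0.7},{"slide":[5,1,0.7],"roll":0.7},{"slide":[8,1,0.7],"roll":0.7},{"slide":[8.5,1,0.7],"roll":0.7},{"slide":[8.5,1,0.7],"roll":0.7}]' 0;  python3 -m jog '[{"slide":[0,0,0],"roll":0},{"slide":[0,0,0],"roll":0}]' 0; python3 - <<'E'
from h import *
ang=np.deg2rad(-30); R=rel(stand(-.0068,.0005,.086),np.cos(ang)*sx+np.sin(ang)*sy)
E
```

```text
time: 5.67
ee_pos: [0.5072, 0.0812, 0.135]
eef_rot: [-0.646, -0.282, 0.652, -0.279]
ft_force: [-0.7, 0.8, 0.9]
width: 0.0872
time: 5.83
ee_pos: [0.5081, 0.0809, 0.1366]
eef_rot: [-0.647, -0.281, 0.652, -0.279]
ft_force: [1.0, 0.9, 0.0]
width: 0.087
pos [0.5081 0.0809 0.1366] d tool cm [ 5.06 -0.32 -0.3 ] joints [ 0.42  0.24 -0.74  1.82  0.18  1.15 -1.14] w 0.087 F [1.  0.9 0. ] t 5.83
roll deg to align y: -0.29
```

```bash
python3 -m jog '[{"slide":[1.5,-0.3,-0.3],"roll":0},{"slide":[3,-0.3,-0.3],"roll":0},{"slide":[4,-0.3,-0.3],"roll":0},{"slide":[4.6,-0.3,-0.3],"roll":0},{"slide":[4.6,-0.3,-0.3],"roll":0}]' 0;  python3 - <<'E'
from h import *
ang=np.deg2rad(-30); R=rel(stand(-.0068,.0005,.086),np.cos(ang)*sx+np.sin(ang)*sy)
for n in ("scene","top"):
    im=r.camera(n)[:,:,::-1]
    c=im[145:285,250:400] if n=="scene" else im[190:310,230:380]
    cv2.imwrite(f"pics/{n}5.png",cv2.resize(c,None,fx=4,fy=4,interpolation=cv2.INTER_CUBIC))
rel(stand(-.0068,.0005,.086),np.cos(ang)*sx+np.sin(ang)*sy)
E
```

```text
time: 6.25
ee_pos: [0.5074, 0.0849, 0.0902]
eef_rot: [-0.646, -0.281, 0.652, -0.279]
ft_force: [-0.5, -1.0, 1.3]
width: 0.0873
pos [0.5074 0.0849 0.0902] d tool cm [ 0.42 -0.02 -0.03] joints [ 0.39  0.3  -0.73  1.87  0.22  1.07 -1.18] w 0.0873 F [-0.5 -1.   1.3] t 6.25
roll deg to align y: -0.3
pos [0.508  0.0852 0.0913] d tool cm [ 0.53 -0.05  0.03] joints [ 0.39  0.3  -0.73  1.87  0.22  1.07 -1.18] w 0.0869 F [0.2 0.4 0.6] t 6.35
roll deg to align y: -0.3
```

View pics/scene5.png

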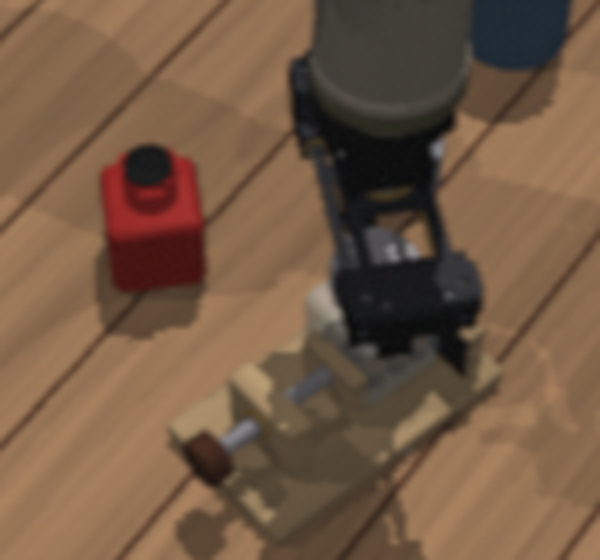

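Fingers straddle the cap (crop (395,280)), centred to about 0.5 mm. Lowering 3–4 mm and closing gently first, to see whether the arm is off-centre.

```bash
python3 -m jog '[{"slide":[0.2,0,0],"roll":0},{"slide":[0.4,0,0],"roll":0},{"slide":[0.4,0,0],"roll":0}]' 0;  python3 -m jog '[{"slide":[0,0,0],"roll":0},{"slide":[0,0,0],"roll":0},{"slide":[0,0,0],"roll":0},{"slide":[0,0,0],"roll":0},{"slide":[0,0,0],"roll":0}]' 1 12; python3 - <<'E'
from h import *
ang=np.deg2rad(-30); R=rel(stand(-.0068,.0005,.086),np.cos(ang)*sx+np.sin(ang)*sy)
s,_=st(); print("F tool",(R.T@s["ft_force"]).round(1),"M",(R.T@s["torque"]).round(2))
E
```

```text
time: 6.6
ee_pos: [0.5081, 0.0851, 0.0874]
eef_rot: [-0.647, -0.281, 0.651, -0.279]
ft_force: [0.1, 1.1, 0.9]
width: 0.087
time: 7.02
ee_pos: [0.5081, 0.0851, 0.0874]
eef_rot: [-0.647, -0.281, 0.651, -0.279]
ft_force: [0.3, -0.2, -0.4]
width: 0.0615
pos [0.5081 0.0851 0.0874] d tool cm [ 0.14 -0.07  0.03] joints [ 0.39  0.3  -0.73  1.87  0.23  1.06 -1.19] w 0.0615 F [ 0.3 -0.2 -0.4] t 7.02
roll deg to align y: -0.31
F tool [ 0.4  0.3 -0.1] M [0.01 0.02 0.05]
```

```bash
python3 -m jog '[{"slide":[0,0,0],"roll":0},{"slide":[0,0,0],"roll":0},{"slide":[0,0,0],"roll":0},{"slide":[0,0,0],"roll":0}]'; python3 - <<'E'
from h import *
ang=np.deg2rad(-30); R=rel(stand(-.0068,.0005,.086),np.cos(ang)*sx+np.sin(ang)*sy)
s,_=st(); print("F tool",(R.T@s["ft_force"]).round(1),"M",(R.T@s["torque"]).round(2))
E
```

```text
time: 7.35
ee_pos: [0.5076, 0.0856, 0.0874]
eef_rot: [-0.647, -0.281, 0.652, -0.279]
ft_force: [-4.9, 2.4, 2.5]
width: 0.0539
pos [0.5076 0.0856 0.0874] d tool cm [ 0.14 -0.    0.03] joints [ 0.39  0.3  -0.73  1.87  0.23  1.06 -1.19] w 0.0539 F [-4.9  2.4  2.5] t 7.35
roll deg to align y: -0.28
F tool [-2.4 -5.2  1.6] M [ 0.03 -0.28 -1.05]
```

Width is 53.9 mm, so the pads are on the flats. Side force is only about 5 N. Tightening the grip and starting the turn (anticlockwise is negative roll).

```bash
python3 -m jog '[{"slide":[0,-0.05,0],"roll":0},{"slide":[0,-0.05,0],"roll":0},{"slide":[0,-0.05,0],"roll":0}]' 1 45; python3 -m jog '[{"slide":[0,0,0],"roll":-3},{"slide":[0,0,0],"roll":-6},{"slide":[0,0,0],"roll":-9},{"slide":[0,0,0],"roll":-12},{"slide":[0,0,0],"roll":-12}]'; python3 - <<'E'
from h import *
ang=np.deg2rad(-30); R=rel(stand(-.0068,.0005,.087),np.cos(ang)*sx+np.sin(ang)*sy)
s,_=st(); print("F tool",(R.T@s["ft_force"]).round(1),"M",(R.T@s["torque"]).round(2))
E
```

```text
time: 7.6
ee_pos: [0.5076, 0.0856, 0.0874]
eef_rot: [-0.647, -0.281, 0.651, -0.279]
ft_force: [0.5, -0.1, 0.7]
width: 0.0538
time: 8.02
ee_pos: [0.5075, 0.0856, 0.0874]
eef_rot: [-0.614, -0.348, 0.618, -0.346]
ft_force: [-1.6, 0.3, 1.6]
width: 0.0537
pos [0.5075 0.0856 0.0874] d tool cm [0.04 0.   0.03] joints [ 0.42  0.31 -0.76  1.87  0.24  1.06 -0.99] w 0.0537 F [-1.6  0.3  1.6] t 8.02
roll deg to align y: 11.83
F tool [-1.6 -1.5  0.5] M [-0.08 -0.05 -0.26]
```

```bash
python3 -m jog '[{"slide":[0,0,0],"roll":-4},{"slide":[0,0,0],"roll":-8},{"slide":[0,0,0],"roll":-12},{"slide":[0,0,0],"roll":-16},{"slide":[0,0,0],"roll":-20}]'; python3 - <<'E'
from h import *
ang=np.deg2rad(-30); R=rel(stand(-.0068,.0005,.087),np.cos(ang)*sx+np.sin(ang)*sy)
s,_=st(); print("F tool",(R.T@s["ft_force"]).round(1),"M",(R.T@s["torque"]).round(2))
for n in ("scene","top"):
    im=r.camera(n)[:,:,::-1]
    c=im[145:285,250:400] if n=="scene" else im[190:310,230:380]
    cv2.imwrite(f"pics/{n}6.png",cv2.resize(c,None,fx=4,fy=4,interpolation=cv2.INTER_CUBIC))
E
```

```text
time: 8.43
ee_pos: [0.5075, 0.0857, 0.0874]
eef_rot: [-0.544, -0.451, 0.548, -0.448]
ft_force: [-2.7, 0.3, 2.3]
width: 0.0533
pos [0.5075 0.0857 0.0874] d tool cm [ 0.04 -0.01  0.04] joints [ 0.46  0.33 -0.82  1.87  0.27  1.07 -0.66] w 0.0533 F [-2.7  0.3  2.3] t 8.43
roll deg to align y: 31.92
F tool [-2.3 -2.8  0.3] M [ 0.15  0.13 -0.49]
```

View pics/scene6.png

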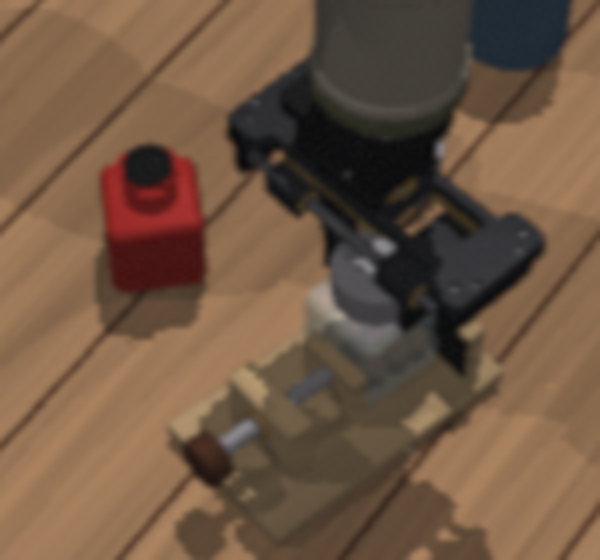

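Jar and jaws are unmoved (jar body at crop (360,330)), and the cap is turning with the gripper. Continuing to about 65°.

```bash
python3 -m jog '[{"slide":[0,0,0],"roll":-4},{"slide":[0,0,0],"roll":-8},{"slide":[0,0,0],"roll":-12},{"slide":[0,0,0],"roll":-16},{"slide":[0,0,0],"roll":-20}]'; python3 - <<'E'
from h import *
ang=np.deg2rad(-30); R=rel(stand(-.0068,.0005,.087),np.cos(ang)*sx+np.sin(ang)*sy)
s,_=st(); print("F tool",(R.T@s["ft_force"]).round(1),"M",(R.T@s["torque"]).round(2))
E
python3 -m jog '[{"slide":[0,0,0],"roll":-4},{"slide":[0,0,0],"roll":-8},{"slide":[0,0,0],"roll":-12},{"slide":[0,0,0],"roll":-14},{"slide":[0,0,0],"roll":-14}]'; python3 - <<'E'
from h import *
ang=np.deg2rad(-30); R=rel(stand(-.0068,.0005,.087),np.cos(ang)*sx+np.sin(ang)*sy)
s,_=st(); print("F tool",(R.T@s["ft_force"]).round(1),"M",(R.T@s["torque"]).round(2))
E
```

```text
time: 8.95
ee_pos: [0.5073, 0.0857, 0.0877]
eef_rot: [0.458, 0.539, -0.462, 0.535]
ft_force: [-4.4, 1.3, 6.5]
width: 0.0538
pos [0.5073 0.0857 0.0877] d tool cm [ 0.07 -0.    0.04] joints [ 0.51  0.34 -0.88  1.86  0.3   1.08 -0.33] w 0.0538 F [-4.4  1.3  6.5] t 8.95
roll deg to align y: 51.79
F tool [-6.5 -4.2 -1.9] M [ 0.12  0.24 -0.78]
time: 9.37
ee_pos: [0.5067, 0.0859, 0.0878]
eef_rot: [0.39, 0.591, -0.394, 0.586]
ft_force: [-6.1, 0.6, 6.1]
width: 0.0535
pos [0.5067 0.0859 0.0878] d tool cm [0.08 0.04 0.08] joints [ 0.54  0.36 -0.92  1.86  0.32  1.09 -0.1 ] w 0.0535 F [-6.1  0.6  6.1] t 9.37
roll deg to align y: 65.71
F tool [-6.  -5.4 -3. ] M [ 0.02  0.45 -1.06]
```

Turned 66°, with the seal now pushing up at about 6 N and almost no torque left. A small trial lift, watching the force.

```bash
python3 -m jog '[{"slide":[0,0,0],"roll":0},{"slide":[-0.15,0,0],"roll":0},{"slide":[-0.3,0,0],"roll":0},{"slide":[-0.3,0,0],"roll":0}]'; python3 - <<'E'
from h import *
R=rel(stand(-.0068,.0005,.087))
s,_=st(); print("F tool",(R.T@s["ft_force"]).round(1),"M",(R.T@s["torque"]).round(2))
E
```

```text
time: 9.7
ee_pos: [0.5065, 0.0856, 0.0908]
eef_rot: [0.39, 0.591, -0.394, 0.586]
ft_force: [-3.0, -0.7, 0.6]
width: 0.0537
pos [0.5065 0.0856 0.0908] d tool cm [0.38 0.07 0.06] joints [ 0.55  0.35 -0.92  1.86  0.31  1.09 -0.1 ] w 0.0537 F [-3.  -0.7  0.6] t 9.7
F tool [-0.6 -3.  -0.5] M [-0.01  0.12 -0.44]
```

No pull resists the lift, so the thread has let go. Raising so the rim (89 mm when seated) ends about 20 mm above the mouth (107 mm), i.e. TCP about 0.126.

```bash
python3 -m jog '[{"slide":[-0.6,0,0],"roll":0},{"slide":[-1.2,0,0],"roll":0},{"slide":[-1.8,0,0],"roll":0},{"slide":[-2.4,0,0],"roll":0},{"slide":[-3,0,0],"roll":0}]';python3 -m jog '[{"slide":[-0.3,0,0],"roll":0},{"slide":[-0.5,0,0],"roll":0},{"slide":[-0.5,0,0],"roll":0}]'; python3 - <<'E'
from h import *
R=rel(stand(-.0068,.0005,.126))
s,_=st(); print("F tool",(R.T@s["ft_force"]).round(1),"M",(R.T@s["torque"]).round(2)); print(R[:,0])
for n in ("scene","top"):
    im=r.camera(n)[:,:,::-1]
    cv2.imwrite(f"pics/{n}7full.png",im)
    c=im[145:285,250:400] if n=="scene" else im[190:310,230:380]
    cv2.imwrite(f"pics/{n}7.png",cv2.resize(c,None,fx=5 if n=="top" else 4,fy=5 if n=="top" else 4,interpolation=cv2.INTER_CUBIC))
E
```

```text
time: 10.12
ee_pos: [0.5072, 0.0856, 0.1218]
eef_rot: [0.39, 0.591, -0.394, 0.586]
ft_force: [-0.3, 0.2, -1.1]
width: 0.0536
time: 10.37
ee_pos: [0.5075, 0.0857, 0.1273]
eef_rot: [0.391, 0.59, -0.394, 0.586]
ft_force: [-0.4, 0.7, -1.3]
width: 0.0536
pos [0.5075 0.0857 0.1273] d tool cm [ 0.14 -0.03  0.03] joints [ 0.57  0.31 -0.94  1.82  0.27  1.16 -0.07] w 0.0536 F [-0.4  0.7 -1.3] t 10.37
F tool [ 1.3 -0.1 -0.8] M [-0.04 -0.05  0.16]
[-7.35568733e-03 -8.94043666e-04 -9.99972547e-01]
```

View pics/scene7.png

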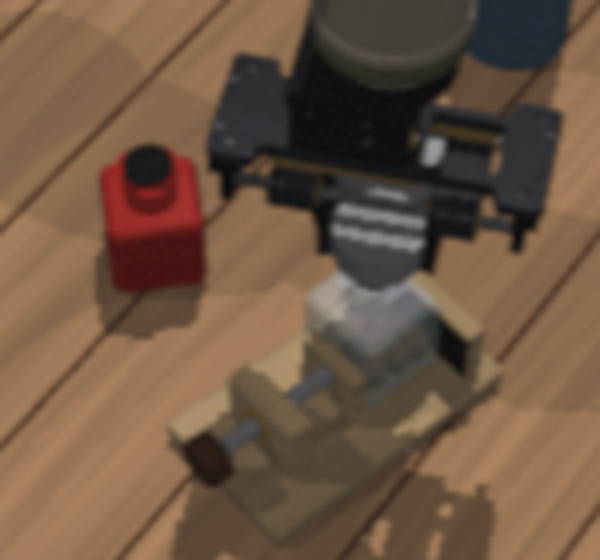

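View pics/top7full.png

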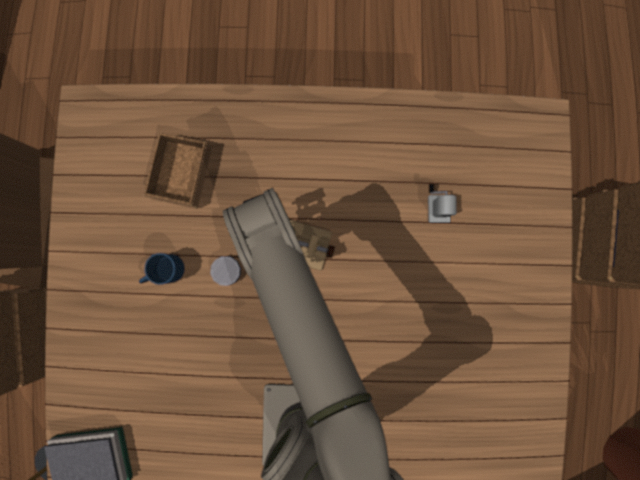

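Scene view: the cap is held between the fingers (crop (378,245), lowest rim point at (378,289)). The jar is still between the jaws with its neck at (375,305), and the knob is unchanged at (208,458). Top view: mug (162,268), bin (178,170) and sharpener (442,206) are where they were. Numeric check of rim height, level, bystanders and knob before handing in.

```bash
python3 - <<'E'
from h import *
c=np.array([.5075,.0857,0])
R,cam=r.camera_info("scene")["R"],None
d=R.T@np.array([0,1,0]);d[2]=0;d/=np.linalg.norm(d)   # image-down horizontal dir
for z in (.109,.119,.124,.129,.134): print(z,((proj("scene",c+.0275*d+[0,0,z])-[250,145]+.5)*4).round(0))
# near mask: differences between images (first vs now) at bystanders
a=cv2.imread("pics/scene0.png").astype(int);b=cv2.imread("pics/scene7full.png").astype(int)
t0=cv2.imread("pics/top0.png").astype(int);t1=cv2.imread("pics/top7full.png").astype(int)
for n,A,B,(x0,x1,y0,y1) in [("bin",t0,t1,(140,215,130,212)),("mug",t0,t1,(135,188,248,290)),("sharp",t0,t1,(420,465,180,228)),("sharp s",a,b,(240,302,365,420)),("bin s",a,b,(412,505,152,232)),("loosecap",t0,t1,(208,243,254,288))]:
    print(n,np.abs(A-B)[y0:y1,x0:x1].mean().round(2))
t3=cv2.imread("pics/scene3full.png").astype(int)
print("knob",np.abs(t3-b)[250:268,294:312].mean())
E
```

```text
0.109 [377. 304.]
0.119 [377. 294.]
0.124 [378. 289.]
0.129 [378. 284.]
0.134 [378. 279.]
bin 3.45
mug 2.97
sharp 6.89
sharp s 15.16
bin s 6.73
loosecap 5.82
knob 12.291152263374485
```

Rim is at about z 0.124–0.129 by the image and 0.129 by arm kinematics, so roughly 17–22 mm above the mouth at z 0.107. Tool tilt is 0.4°. Handing in.

```bash
python3 - <<'E'
from h import *
rel(stand(-.0068,.0005,.126)); print(r.close_job())
E
```

```text
pos [0.5071 0.0855 0.1267] d tool cm [0.07 0.02 0.03] joints [ 0.57  0.31 -0.94  1.82  0.27  1.16 -0.07] w 0.054 F [-0.4 -0.2 -1. ] t 10.47
the job is handed in; nothing more can be done
None
```

The job is done and handed in at 10.5 s; the hand-in gave no verdict. I pushed the knob home with the closed fingers, gripped the smaller cap on its flats and turned it 66° anticlockwise. Then I lifted it straight up and kept holding it.

**Last checks:**
- **Clamp:** before the unscrewing, the knob was 139.1 mm out from the stand's origin; home is 139 mm. In the last picture the knob and jar look unmoved, with the jar still between the jaws.
- **Cap:** held at a grip width of 54 mm, with the tool tilted 0.4° and about 1 N on the wrist. Its rim is about 20 mm above the jar's mouth; the arm reading gives 20–22 mm and the image 17–22 mm.
- **Mug, bin and sharpener:** they look in the same places in the top view. The before/after pixel comparison was not clean: it showed brightness changes around the sharpener and bin, and a similar one at the knob. I put these down to the arm's moving shadow and did not check further.
- **Turning torque:** it read 0.15 N m or less when sampled, below the 0.3 N m expected. The push of about 6 N from the seal and the free lift both point to the thread having let go.

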